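# Line up the model fuel depot's tanks by height

## Robot

A 7-joint arm with a two-finger parallel gripper is mounted at the origin on the work surface. World frame = base frame: x ahead of the robot, y to its left, z up, the work surface at z = 0. Lengths are in m, angles in rad, forces in N, time in s.
With the tool pointing down it reaches from about 0.4 to 0.875 m from the base axis. Payload 19.3 kg.
Tool frame: the origin (TCP) lies midway between the tips of the shut fingers; the grasp point (between the pads) lies 19 mm behind it; z points along the fingers, y is the line along which they close (so a half turn about z gives the same grasp; the last joint's range is limited). The gripper opens to 85 mm and grips with 20 to 120 N. Pads are 22 mm wide; open, the fingers measure 114 mm over their backs; the gripper's body (76 mm by 85 mm) begins 54 mm behind the grasp point. The pads swing forward as they close: fully open they stand 13 mm farther back than shut.
Start: joints at [-1.243, 0.521, -0.036, 1.599, 0.021, 1.021, -0.113], TCP at [0.242, 0.576, 0.231] pointing down, gripper open.
Joint ranges: [-2.91, 2.91], [-0.3, 2.13], [-1.5, 1.42], [0.17, 2.43], [-1.26, 4.41], [0.16, 1.93], [-2.52, 2.52]. Speed limits (rad/s): [1.89, 1.89, 2.39, 2.39, 3.01, 3.01, 3.01].

## Interface

Orientations are given as a 3x3 rotation matrix whose columns are the frame's x, y, z axes.
In Python, from station import arm, vision, look_for, trace gives the robot as it stands.
- The arm moves only by the tool play_rows, never from a script. Its argument "moves" is text: rows parted by semicolons, each of 5 numbers parted by spaces: the shift along the tool's x, y, z in fractions of the full range, 1 being 1000 mm, then the turn about the tool's z in parts of the range, where 1.0 means 180 degrees, then the opening, from 0 (shut) to 1 (fully open). In form: tx ty tz yaw hand; .... A call has 1 to 20 rows; each row is the pose to reach, as a shift and turn from the pose commanded when the call began, along the tool's axes at that moment; what a row does not reach only later rows make up. A row lasts 1/10 s, in which the tool goes at most 50 mm and 8.59 degrees, less where a joint would pass 70% of its speed; a pose out of reach is approached as far as the arm can. A call with a gripper value outside its range is refused whole. The fingers move at their own pace and stop on an object; "force" is the grip in N (left out, the last holds). Time passes only in rows, so rows that repeat a pose let the fingers close. It gives the time, the measured TCP pose, the force, the opening and the grip force at its end, in the units of the state.
- arm.observe(): the state, without advancing time (a new reading comes with each control period).
- vision.camera(name): name is "scene" or "side" or "wrist"; returns the picture (400x640x3 uint8, red, green, blue); there is no depth.
- vision.camera_model(name): a dict with "fx", "fy", "cx", "cy" (pixels), "cam_to_world" (4x4, takes a point from camera to world coordinates). Camera axes: x right, y down, z forward; pixel columns grow to the right and rows downward; lengths in m; the calibration is good to about 2 mm. A picture is of the moment at which its call begins: read the wrist's pose just before it. camera_model takes no time and is no camera call; for the wrist camera it gives the pose at the moment of the call.
- arm.finish_job(): hands the job in; it is judged then, once.
Trained networks look in the newest picture that a camera, given by its name, has taken for a name from the list of things; names that differ only in an ending like _2 or _b are one class to them, and where a whole thing is asked for, a point or a joint stands for the part that bears it (a point fixed in the world has none). Each returns a list of dicts, best first, with "conf" (0 to 1); they miss things now and then, are a little off and sometimes report something else, mostly with a low value. They report only what shows in the picture. A call takes as long as a camera call.
- look_for(camera, query): "location" ([x, y, z] in m, in the coordinates of the camera as it stood for that picture, good to about 4 mm: the middle of the surface that is visible of it).
- trace(camera, query): "region" (400x640 bool, what is visible of it).
The state is a dict: "t": time; "joint_pos": joint angles; "qvel": joint speeds; "joint_torque": joint torques, N m; "eef_pos": TCP position; "tcp_rot": TCP orientation; "wrist_force": force on the tool from outside, world axes, zero at the start; "wrist_torque": the same for the moment, N m; "finger_gap": finger opening in m; "grip_force": force on a finger pad.
Only numpy, scipy, OpenCV 4.12 (cv2) and the standard library are available. Lean on these libraries where they do the work, as an engineer would, in place of code of your own. Each camera call takes 0.05 s, during which the arm holds its last target. There are 200 camera calls.

## Task

Finish the fuel depot on this model railway: stand the four storage tanks upright on the row of four round concrete foundations, one squarely in the middle of each, in order of height, with the shortest next to the white pump house with the red roof and the tallest at the far end of the row. Do not tip any tank over on the way, and leave the black yard signal standing where it is.

Things in the scene. Friction and masses are not known exactly. Their poses are not given: they have to be found in the camera images.
- tank_black: loose black model storage tank, an upright cylinder 44 mm in diameter and 50 mm high overall: straight smooth side up to 43 mm, above it a shallow cone roof 7 mm high. It stands upright on the ground at the start. Origin at the centre of its underside, z up along its axis. Mass about 60 g (the real mass varies by up to 30 %).
- tank_white: loose white model storage tank, an upright cylinder 44 mm in diameter and 68 mm high overall: straight smooth side up to 61 mm, above it a shallow cone roof 7 mm high. It stands upright on the ground at the start. Origin at the centre of its underside, z up along its axis. Mass about 80 g (the real mass varies by up to 30 %).
- tank_blue: loose blue model storage tank, an upright cylinder 44 mm in diameter and 86 mm high overall: straight smooth side up to 79 mm, above it a shallow cone roof 7 mm high. It stands upright on the ground at the start. Origin at the centre of its underside, z up along its axis. Mass about 100 g (the real mass varies by up to 30 %).
- tank_yellow: loose yellow model storage tank, an upright cylinder 44 mm in diameter and 104 mm high overall: straight smooth side up to 97 mm, above it a shallow cone roof 7 mm high. It stands upright on the ground at the start. Origin at the centre of its underside, z up along its axis. Mass about 120 g (the real mass varies by up to 30 %).
- pad_1: fixed light concrete disc, 60 mm across, 6 mm thick; in the row of four it is the leftmost as seen from the robot (largest y). Origin at the centre of its underside; its flat top is 6 mm higher, about 10 mm above the table. Foundations about 85 mm apart on a 4 mm gravel strip; y axis along the row to the left, x axis away from the robot, to the siding, whose rails (10 mm high) lie 78 mm beyond.
- pad_2: fixed light concrete disc, 60 mm across, 6 mm thick; in the row of four it is second from the left. Origin at the centre of its underside; its flat top is 6 mm higher, about 10 mm above the table. Foundations about 85 mm apart on a 4 mm gravel strip; y axis along the row to the left, x axis away from the robot, to the siding, whose rails (10 mm high) lie 78 mm beyond.
- pad_3: fixed light concrete disc, 60 mm across, 6 mm thick; in the row of four it is third from the left. Origin at the centre of its underside; its flat top is 6 mm higher, about 10 mm above the table. Foundations about 85 mm apart on a 4 mm gravel strip; y axis along the row to the left, x axis away from the robot, to the siding, whose rails (10 mm high) lie 78 mm beyond.
- pad_4: fixed light concrete disc, 60 mm across, 6 mm thick; in the row of four it is the rightmost (smallest y). Origin at the centre of its underside; its flat top is 6 mm higher, about 10 mm above the table. Foundations about 85 mm apart on a 4 mm gravel strip; y axis along the row to the left, x axis away from the robot, to the siding, whose rails (10 mm high) lie 78 mm beyond.
- pump_house: fixed model pump house with white walls and a red pitched roof, 54 x 54 mm over the roof, 48 mm high, origin at the centre of its underside. It stands at one end of the row of foundations, about 85 mm beyond the last one, at some starts on the left, at others on the right. A brick shed with a dark roof, of the same size, stands at the far end.
- signal: loose slender black yard signal, 86 mm high: a thin mast on a round foot 34 mm in diameter, with a small black lamp head 10 x 14 mm at the top. It stands among the tanks on the ground, its centre at least 85 mm from any tank's. Origin at the centre of its underside, z up.

How it is judged:
At the end, for the whole second after the job is handed in: Counted from the pump house, the foundations carry the black, white, blue and yellow tank; each centre within 11 mm of its foundation's centre, underside on the foundation's top (within 4 mm), upright within 0.1 rad, at rest and released (angle between each of tank_black, tank_white, tank_blue, tank_yellow's own z axis and vertical below 0.1 rad and linear speed of each of tank_black, tank_white, tank_blue, tank_yellow below 0.02 m/s and ((horizontal distance between pump_house and pad_1 below 0.15 m and horizontal distance between tank_black and pad_1 below 0.011 m and z of tank_black in the frame of pad_1 between 0.002 and 0.01 m and horizontal distance between tank_white and pad_2 below 0.011 m and z of tank_white in the frame of pad_2 between 0.002 and 0.01 m and horizontal distance between tank_blue and pad_3 below 0.011 m and z of tank_blue in the frame of pad_3 between 0.002 and 0.01 m and horizontal distance between tank_yellow and pad_4 below 0.011 m and z of tank_yellow in the frame of pad_4 between 0.002 and 0.01 m) or (horizontal distance between pump_house and pad_4 below 0.15 m and horizontal distance between tank_black and pad_4 below 0.011 m and z of tank_black in the frame of pad_4 between 0.002 and 0.01 m and horizontal distance between tank_white and pad_3 below 0.011 m and z of tank_white in the frame of pad_3 between 0.002 and 0.01 m and horizontal distance between tank_blue and pad_2 below 0.011 m and z of tank_blue in the frame of pad_2 between 0.002 and 0.01 m and horizontal distance between tank_yellow and pad_1 below 0.011 m and z of tank_yellow in the frame of pad_1 between 0.002 and 0.01 m))); the robot touches nothing.
It fails at once if a tank was tipped over (more than 0.6 rad) (angle between any of tank_black, tank_white, tank_blue, tank_yellow's own z axis and vertical above 0.6 rad).
It fails at once if the yard signal was knocked (moved more than 20 mm or tilted more than 0.3 rad) (distance of signal from where it was at the start of the episode above 0.02 m or angle between signal's own z axis and vertical above 0.3 rad).
It also fails if it takes over 96 s, if anything falls off the work surface, if the arm or the gripper's body presses on something with over 40 N, if the wrist force passes 120 N, or if a joint passes its speed limit or range.

## Working session

There is one attempt and no reset: what is moved stays moved. The work goes in short steps, Python scripts to look and compute and a tool call to move; the robot and the scene stay as the last step left them, time stands still between calls to the robot, and variables do not carry over. Pictures are saved under pics/ and viewed, at most 14 in all, crops included, and the job is handed in when it is done.

Besides the shell and the picture viewer there is one more tool, called after "Request:" as a command line: name --argument value ..., lists and objects as JSON in quotes. play_rows: Moves the arm, as the interface text tells. Its arguments: {"type":"object","properties":{"moves":{"type":"string"},"force":{"type":"number"}},"required":["moves"]}

```bash
mkdir -p pics; ls; python3 - <<'E'
from station import arm, vision, look_for, trace
import cv2, numpy as np
s=arm.observe(); print(s['t'],s['eef_pos'],np.round(s['tcp_rot'],3).tolist(),s['finger_gap'])
for c in ['scene','side']:
    im=vision.camera(c); cv2.imwrite(f'pics/{c}0.png',im[...,::-1])
    m=vision.camera_model(c); T=np.array(m['cam_to_world']); print(c,m['fx'],np.round(T,3).tolist())
    for q in ['tank_black','tank_white','tank_blue','tank_yellow','pad_1','pump_house','signal']:
        for d in look_for(c,q)[:6]:
            p=T@np.r_[d['location'],1]; print(c,q,round(d['conf'],2),np.round(p[:3],3))
E
```

```text
pics
0.0 [0.24202426 0.5758801  0.23072513] [[-0.922, 0.387, -0.0], [0.387, 0.922, -0.001], [-0.0, -0.001, -1.0]] 0.08536601604120864
scene 388.1396081744255 [[0.36, 0.616, -0.7, 1.113], [0.933, -0.25, 0.26, -0.198], [-0.015, -0.747, -0.665, 0.571], [0.0, 0.0, 0.0, 1.0]]
scene tank_black 0.75 [ 0.464 -0.14   0.033]
scene tank_white 0.72 [0.443 0.258 0.042]
scene tank_blue 0.96 [0.467 0.129 0.055]
scene tank_yellow 0.67 [ 0.462 -0.017  0.068]
scene pad_1 0.85 [ 0.606 -0.028  0.01 ]
scene pad_1 0.83 [0.612 0.06  0.012]
scene pad_1 0.64 [ 0.6   -0.104  0.009]
scene pump_house 0.84 [ 0.607 -0.189  0.046]
scene signal 0.69 [ 0.458 -0.263  0.002]
side 429.11293808474716 [[-0.981, -0.148, 0.127, 0.44], [-0.195, 0.704, -0.683, 0.651], [0.011, -0.695, -0.719, 0.712], [0.0, 0.0, 0.0, 1.0]]
side tank_black 0.63 [ 0.439 -0.131  0.045]
side tank_white 0.64 [0.431 0.283 0.062]
side tank_blue 0.63 [0.455 0.152 0.066]
side tank_yellow 0.58 [0.443 0.003 0.067]
side pad_1 0.95 [0.612 0.061 0.018]
side pad_1 0.77 [ 0.595 -0.026  0.012]
side pad_1 0.76 [0.612 0.149 0.012]
side pad_1 0.75 [ 0.593 -0.099  0.015]
side pump_house 0.6 [ 0.586 -0.173  0.047]
side signal 0.69 [ 0.438 -0.133  0.045]
side signal 0.67 [ 0.451 -0.262  0.01 ]
```

View pics/scene0.png

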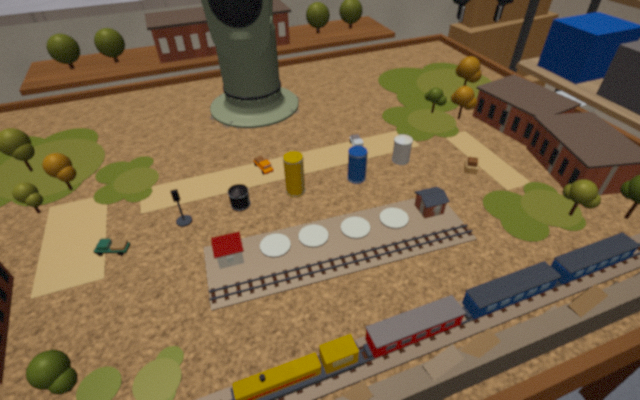

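View pics/side0.png

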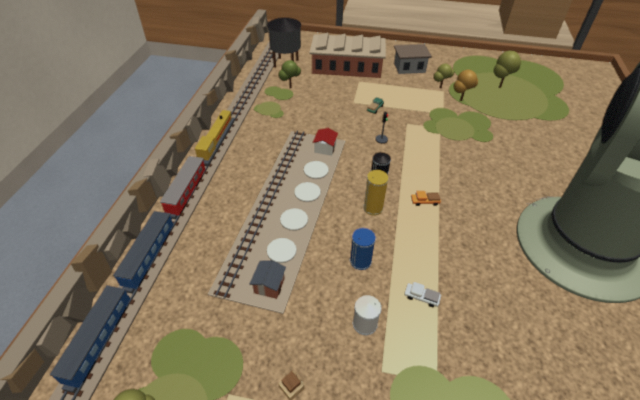

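```bash
cat > h.py <<'E'
from station import arm, vision, look_for, trace
import cv2, numpy as np
from scipy.optimize import minimize
H=dict(black=.05,white=.068,blue=.086,yellow=.104)
def proj(m,P):
    Q=(np.linalg.inv(np.array(m['cam_to_world']))@np.c_[P,np.ones(len(P))].T)[:3]
    return np.c_[m['fx']*Q[0]/Q[2]+m['cx'],m['fy']*Q[1]/Q[2]+m['cy']]
def ray(m,uv,z):
    T=np.array(m['cam_to_world']); d=T[:3,:3]@[(uv[0]-m['cx'])/m['fx'],(uv[1]-m['cy'])/m['fy'],1]
    return T[:3,3]+d*(z-T[2,3])/d[2]
a=np.linspace(0,2*np.pi,40,endpoint=False); C=np.c_[np.cos(a),np.sin(a)]
def sil(m,x,y,h,z0):
    P=np.vstack([np.c_[C*.022+[x,y],np.full(40,z0)],np.c_[C*.022+[x,y],np.full(40,z0+h-.007)],[[x,y,z0+h]]])
    k=cv2.convexHull((proj(m,P)*16).astype(np.int32)); im=np.zeros((400,640),np.uint8)
    return cv2.fillPoly(im,[k],255,cv2.LINE_AA,4)/255.
def fit(views,h,x0,z0=0.):
    f=lambda p:sum(1-np.minimum(s:=sil(m,p[0],p[1],h,z0),r).sum()/np.maximum(s,r).sum() for m,r in views)
    r=minimize(f,x0,method='Nelder-Mead',options=dict(initial_simplex=np.array(x0)+[[.01,0],[-.006,.008],[-.006,-.008]],xatol=2e-4))
    return r.x,1-r.fun/len(views)
E
python3 - <<'E'
from h import *
im={};V={}
for c in ['scene','side']: vision.camera(c)
G=dict(black=(.455,-.135),white=(.435,.27),blue=(.46,.14),yellow=(.45,-.01))
for n in H:
    vs=[]
    for c in ['scene','side']:
        for d in trace(c,'tank_'+n)[:2]:
            r=d['region'].astype(float)
            p,q=fit([(vision.camera_model(c),r)],H[n],G[n]); print(n,c,round(d['conf'],2),r.sum(),np.round(p,4),round(q,2))
            if q>.7: vs.append((vision.camera_model(c),r))
    if vs: p,q=fit(vs,H[n],G[n]); print(n,'both',np.round(p,4),round(q,2))
for c in ['scene','side']:
    m=vision.camera_model(c)
    for q,z in [('pad_1',.01),('signal',.03),('pump_house',.02)]:
        for d in trace(c,q):
            r=d['region'];M=cv2.moments(r.astype(np.uint8),True)
            print(c,q,round(d['conf'],2),r.sum(),np.round(ray(m,(M['m10']/M['m00'],M['m01']/M['m00']),z),4))
E
```

```text
black scene 0.8 528.0 [ 0.4464 -0.1411] 0.91
black side 0.72 330.0 [ 0.443  -0.1478] 0.71
black both [ 0.4444 -0.1415] 0.79
white scene 0.95 514.0 [0.4269 0.2712] 0.89
white side 0.64 960.0 [0.4274 0.2687] 0.95
white both [0.427  0.2693] 0.91
blue scene 0.79 706.0 [0.4568 0.1361] 0.92
blue side 0.57 848.0 [0.453  0.1352] 0.89
blue side 0.25 862.0 [0.47 0.14] 0.0
blue both [0.454  0.1363] 0.9
yellow scene 0.96 900.0 [ 0.4466 -0.0143] 0.93
yellow side 0.85 837.0 [ 0.4448 -0.0186] 0.88
yellow side 0.15 563.0 [ 0.46 -0.01] 0.0
yellow both [ 0.4459 -0.0145] 0.9
scene pad_1 0.77 581 [ 0.6005 -0.1056  0.01  ]
scene pad_1 0.74 515 [0.6144 0.0591 0.01  ]
scene pad_1 0.72 571 [ 0.6049 -0.0278  0.01  ]
scene pad_1 0.64 534 [0.6191 0.1459 0.01  ]
scene signal 0.53 269 [ 0.4557 -0.2638  0.03  ]
scene pump_house 0.68 916 [ 0.5847 -0.1932  0.02  ]
side pad_1 0.97 600 [0.6146 0.1469 0.01  ]
side pad_1 0.8 388 [ 0.5986 -0.0266  0.01  ]
side pad_1 0.67 482 [0.6102 0.0605 0.01  ]
side pad_1 0.66 343 [ 0.5934 -0.1041  0.01  ]
side signal 0.54 162 [ 0.4504 -0.2705  0.03  ]
side signal 0.22 875 [0.4273 0.2676 0.03  ]
side pump_house 0.73 516 [ 0.5917 -0.205   0.02  ]
```

```bash
cat >> h.py <<'E'
def shift(t,ang=None):
    s=arm.observe();R=np.array(s['tcp_rot']);d=100*R.T@(np.array(t)-s['eef_pos'])
    y=np.degrees(np.arctan2(R[1,1],R[0,1])); yaw=0 if ang is None else y-ang
    print('shift cm',np.round(d,2),'yaw',round(yaw,1),'now y-ang',round(y,1))
E
python3 -c "
from h import *
shift((.55,.02,.33),5)"
```

```text
shift cm [-49.93 -39.35  -9.87] yaw 62.2 now y-ang 67.2
```

The manual's scale: shifts go in shares of 1000 mm and turns go in shares of 180 degrees. Converting my numbers, -50 cm / 100 = -0.5, -39.4 cm / 100 = -0.394, 67 degrees / 180 = 0.3722.

Request:
play_rows --moves "-0.5 -0.394 -0.099 0.3722 1;-0.5 -0.394 -0.099 0.3722 1;-0.5 -0.394 -0.099 0.3722 1;-0.5 -0.394 -0.099 0.3722 1;-0.5 -0.394 -0.099 0.3722 1;-0.5 -0.394 -0.099 0.3722 1;-0.5 -0.394 -0.099 0.3722 1;-0.5 -0.394 -0.099 0.3722 1;-0.5 -0.394 -0.099 0.3722 1;-0.5 -0.394 -0.099 0.3722 1;-0.5 -0.394 -0.099 0.3722 1;-0.5 -0.394 -0.099 0.3722 1;-0.5 -0.394 -0.099 0.3722 1;-0.5 -0.394 -0.099 0.3722 1;-0.5 -0.394 -0.099 0.3722 1;-0.5 -0.394 -0.099 0.3722 1;-0.5 -0.394 -0.099 0.3722 1;-0.5 -0.394 -0.099 0.3722 1;-0.5 -0.394 -0.099 0.3722 1;-0.5 -0.394 -0.099 0.3722 1"

```text
t: 3.6
eef_pos: [0.5504, 0.0195, 0.3303]
tcp_rot: [[-0.004, 1.0, 0.0], [1.0, 0.004, 0.0], [0.0, 0.0, -1.0]]
wrist_force: [-0.3, 0.1, 0.5]
finger_gap: 0.0852
grip_force: 0.0
```

```bash
cat > wl.py <<'E'
from h import *
s=arm.observe(); print(s['t'],s['eef_pos'],np.round(s['joint_pos'],2))
m=vision.camera_model('wrist'); im=vision.camera('wrist'); 
import sys; cv2.imwrite(f'pics/{sys.argv[1]}.png',im[...,::-1]); print(np.round(m['cam_to_world'],3).tolist())
for d in trace('wrist','pad_1'):
    r=d['region'];M=cv2.moments(r.astype(np.uint8),True);k=max(cv2.findContours(r.astype(np.uint8),0,2)[0],key=cv2.contourArea)
    c,(A,B),_=cv2.fitEllipse(k)
    print('pad',round(d['conf'],2),r.sum(),np.round(ray(m,(M['m10']/M['m00'],M['m01']/M['m00']),.01),4),'ell',np.round(ray(m,c,.01),4),A,B)
G=dict(black=(.445,-.142),white=(.427,.2695),blue=(.455,.136),yellow=(.446,-.0145))
for n in H:
    for d in trace('wrist','tank_'+n)[:1]:
        p,q=fit([(m,d['region'].astype(float))],H[n],G[n]); print(n,round(d['conf'],2),np.round(p,4),round(q,2))
E
python3 wl.py w1
```

```text
3.6 [0.55037329 0.01954869 0.33033695] [-0.49  0.33  0.46  1.69 -0.16  1.16  0.02]
[[1.0, 0.004, 0.001, 0.55], [0.004, -0.946, -0.324, 0.104], [-0.001, 0.324, -0.946, 0.473], [0.0, 0.0, 0.0, 1.0]]
pad 0.87 1104 [0.6102 0.0629 0.01  ] ell [0.6102 0.0629 0.01  ] 35.59016799926758 37.78703308105469
pad 0.81 1359 [0.6153 0.1488 0.01  ] ell [0.6154 0.1488 0.01  ] 39.105045318603516 42.6736946105957
pad 0.8 936 [ 0.6002 -0.0238  0.01  ] ell [ 0.6001 -0.0239  0.01  ] 33.23393630981445 34.353004455566406
pad 0.76 804 [ 0.5962 -0.1015  0.01  ] ell [ 0.5961 -0.1014  0.01  ] 30.40892219543457 32.00889205932617
black 0.88 [ 0.4446 -0.1395] 0.91
blue 0.79 [0.4543 0.1375] 0.94
yellow 0.86 [ 0.4459 -0.0126] 0.95
```

View pics/w1.png

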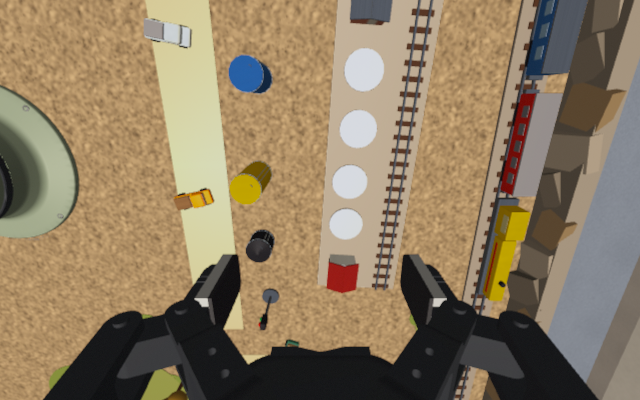

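Request:
play_rows --moves "0.117 -0.096 0.16 0 1;0.117 -0.096 0.16 0 1;0.117 -0.096 0.16 0 1;0.117 -0.096 0.16 0 1;0.117 -0.096 0.16 0 1;0.117 -0.096 0.16 0 1;0.117 -0.096 0.19 0 1;0.117 -0.096 0.22 0 1;0.117 -0.096 0.25 0 1;0.117 -0.096 0.28 0 1;0.117 -0.096 0.295 0 1;0.117 -0.096 0.295 0 1;0.117 -0.096 0.295 0 0.35;0.117 -0.096 0.295 0 0.35;0.117 -0.096 0.295 0 0.35;0.117 -0.096 0.295 0 0.35;0.117 -0.096 0.295 0 0.35;0.117 -0.096 0.295 0 0.35;0.117 -0.096 0.295 0 0.35;0.117 -0.096 0.295 0 0.35" --force 30

```text
t: 5.9
eef_pos: [0.4547, 0.1361, 0.0364]
tcp_rot: [[-0.004, 1.0, 0.002], [1.0, 0.004, 0.001], [0.001, 0.002, -1.0]]
wrist_force: [-1.6, -0.9, 12.2]
finger_gap: 0.0436
grip_force: 28.7
```

To row units: 15.6 cm / 100 = 0.156, -7.4 cm / 100 = -0.074.

Request:
play_rows --moves "0 0 -0.03 0 0.35;0 0 -0.06 0 0.35;-0.02 0.04 -0.07 0 0.35;-0.04 0.08 -0.07 0 0.35;-0.06 0.12 -0.07 0 0.35;-0.074 0.15 -0.07 0 0.35;-0.074 0.156 -0.07 0 0.35;-0.074 0.156 -0.06 0 0.35;-0.074 0.156 -0.045 0 0.35;-0.074 0.156 -0.03 0 0.35;-0.074 0.156 -0.02 0 0.35;-0.074 0.156 -0.015 0 0.35;-0.074 0.156 -0.012 0 0.35;-0.074 0.156 -0.012 0 0.35;-0.074 0.156 -0.012 0 0.35"

```text
t: 7.4
eef_pos: [0.6105, 0.0625, 0.0477]
tcp_rot: [[-0.004, 1.0, 0.001], [1.0, 0.004, 0.0], [0.0, 0.001, -1.0]]
wrist_force: [-0.1, -0.1, -2.1]
finger_gap: 0.0433
grip_force: 31.2
```

```bash
cat > chk.py <<'E'
from h import *
import sys
n,x,y=sys.argv[1],float(sys.argv[2]),float(sys.argv[3]); vs=[]
for c in sys.argv[4].split(','):
    vision.camera(c); m=vision.camera_model(c)
    for d in trace(c,'tank_'+n)[:1]:
        r=d['region'].astype(float)
        for z in (.01,.014):
            p,q=fit([(m,r)],H[n],(x,y),z); print(c,n,z,round(d['conf'],2),np.round(p,4),round(q,2))
E
python3 chk.py blue .611 .062 scene,side,wrist
```

```text
scene blue 0.01 0.63 [0.6114 0.0625] 0.55
scene blue 0.014 0.63 [0.6142 0.0602] 0.54
side blue 0.01 0.81 [0.6114 0.0597] 0.88
side blue 0.014 0.81 [0.61   0.0634] 0.87
wrist blue 0.01 0.71 [0.6107 0.0626] 0.98
wrist blue 0.014 0.71 [0.6098 0.0656] 0.92
```

To row units: -16.4 cm / 100 = -0.164, -7.6 cm / 100 = -0.076.

Request:
play_rows --moves "0 0 0.0015 0 0.35;0 0 0.0015 0 0.35;0 0 0.0015 0 1;0 0 0.0015 0 1;0 0 0.0015 0 1;0 0 0.0015 0 1;0 0 -0.03 0 1;0 0 -0.07 0 1;0 0 -0.11 0 1;0 0 -0.13 0 1;-0.02 -0.04 -0.13 0 1;-0.04 -0.08 -0.13 0 1;-0.06 -0.12 -0.13 0 1;-0.076 -0.164 -0.13 0 1;-0.076 -0.164 -0.13 0 1;-0.076 -0.164 -0.13 0 1"

```text
t: 9.3
eef_pos: [0.4465, -0.0142, 0.1778]
tcp_rot: [[-0.003, 1.0, 0.001], [1.0, 0.003, 0.001], [0.001, 0.001, -1.0]]
wrist_force: [1.3, 0.0, 0.2]
finger_gap: 0.0854
grip_force: 0.0
```

```bash
python3 chk.py blue .611 .062 wrist; python3 wl.py w2
```

```text
wrist blue 0.01 0.74 [0.6114 0.0636] 0.96
wrist blue 0.014 0.74 [0.608  0.0633] 0.94
9.4 [ 0.4475888  -0.01375935  0.17751072] [-0.4   0.34  0.37  2.12 -0.19  0.71  0.1 ]
[[1.0, 0.003, 0.002, 0.447], [0.004, -0.946, -0.324, 0.07], [0.0, 0.324, -0.946, 0.32], [0.0, 0.0, 0.0, 1.0]]
pad 0.84 811 [0.5954 0.0618 0.01  ] ell [0.6113 0.0634 0.01  ] 51.72477722167969 61.84409713745117
pad 0.74 2183 [ 0.599  -0.0239  0.01  ] ell [ 0.599  -0.0239  0.01  ] 48.593101501464844 55.329044342041016
pad 0.7 2790 [0.6134 0.1424 0.01  ] ell [0.6135 0.1498 0.01  ] 60.85422134399414 78.3435287475586
pad 0.67 1612 [ 0.5957 -0.0995  0.01  ] ell [ 0.5956 -0.0996  0.01  ] 41.67974853515625 48.25468444824219
pad 0.18 130 [ 0.5724 -0.2139  0.01  ] ell [ 0.573  -0.2155  0.01  ] 6.570709228515625 23.918161392211914
black 0.95 [ 0.4437 -0.1398] 0.96
blue 0.95 [0.465 0.136] 0.0
yellow 0.68 [ 0.4462 -0.0117] 0.96
```

To row units: 12.8 cm / 100 = 0.128, 11.5 cm / 100 = 0.115.

Request:
play_rows --moves "0.002 -0.001 0.03 0 1;0.002 -0.001 0.06 0 1;0.002 -0.001 0.09 0 1;0.002 -0.001 0.115 0 1;0.002 -0.001 0.128 0 1;0.002 -0.001 0.128 0 1;0.002 -0.001 0.128 0 0.35;0.002 -0.001 0.128 0 0.35;0.002 -0.001 0.128 0 0.35;0.002 -0.001 0.128 0 0.35;0.002 -0.001 0.128 0 0.35;0.002 -0.001 0.128 0 0.35;0.002 -0.001 0.128 0 0.35;0.002 -0.001 0.128 0 0.35"

```text
t: 11.1
eef_pos: [0.446, -0.012, 0.0501]
tcp_rot: [[-0.004, 1.0, 0.001], [1.0, 0.004, 0.0], [0.0, 0.001, -1.0]]
wrist_force: [-1.1, 0.4, 8.2]
finger_gap: 0.0432
grip_force: 29.3
```

To row units: 16.9 cm / 100 = 0.169, 16.1 cm / 100 = 0.161.

Request:
play_rows --moves "0 0 -0.03 0 0.35;0 0 -0.07 0 0.35;0 0 -0.11 0 0.35;0.02 0.02 -0.13 0 0.35;0.05 0.05 -0.13 0 0.35;0.08 0.08 -0.13 0 0.35;0.11 0.11 -0.13 0 0.35;0.14 0.15 -0.13 0 0.35;0.161 0.169 -0.13 0 0.35;0.161 0.169 -0.13 0 0.35;0.161 0.169 -0.1 0 0.35;0.161 0.169 -0.07 0 0.35;0.161 0.169 -0.04 0 0.35;0.161 0.169 -0.02 0 0.35;0.161 0.169 -0.014 0 0.35;0.161 0.169 -0.012 0 0.35;0.161 0.169 -0.012 0 0.35"

```text
t: 12.8
eef_pos: [0.6144, 0.1494, 0.0624]
tcp_rot: [[-0.003, 1.0, 0.001], [1.0, 0.003, 0.0], [0.0, 0.001, -1.0]]
wrist_force: [-0.1, 0.2, -0.4]
finger_gap: 0.0433
grip_force: 31.7
```

```bash
python3 chk.py yellow .615 .149 side,wrist
```

```text
side yellow 0.01 0.83 [0.6153 0.1449] 0.84
side yellow 0.014 0.83 [0.6141 0.148 ] 0.83
wrist yellow 0.01 0.97 [0.6148 0.1491] 0.96
wrist yellow 0.014 0.97 [0.615  0.1513] 0.94
```

To row units: -18.7 cm / 100 = -0.187, -17 cm / 100 = -0.17.

Request:
play_rows --moves "0 0 0.0015 0 0.35;0 0 0.0015 0 0.35;0 0 0.0015 0 1;0 0 0.0015 0 1;0 0 0.0015 0 1;0 0 0.0015 0 1;0 0 -0.03 0 1;0 0 -0.07 0 1;0 0 -0.11 0 1;0 0 -0.12 0 1;0.03 -0.05 -0.12 0 1;0.06 -0.09 -0.12 0 1;0.09 -0.13 -0.12 0 1;0.12 -0.17 -0.12 0 1;0.12 -0.187 -0.12 0 1;0.12 -0.187 -0.12 0 1;0.12 -0.187 -0.12 0 1"

```text
t: 14.7
eef_pos: [0.4265, 0.269, 0.1814]
tcp_rot: [[-0.004, 1.0, 0.0], [1.0, 0.004, 0.0], [0.0, 0.0, -1.0]]
wrist_force: [1.3, -0.6, 0.8]
finger_gap: 0.0857
grip_force: 0.0
```

```bash
python3 wl.py w3;python3 chk.py yellow .615 .149 wrist; 
```

```text
14.7 [0.42650988 0.26900626 0.18137461] [-0.96  0.42  0.37  1.98 -0.21  0.78 -0.47]
[[1.0, 0.004, 0.001, 0.426], [0.004, -0.946, -0.324, 0.353], [-0.0, 0.324, -0.946, 0.324], [0.0, 0.0, 0.0, 1.0]]
pad 0.71 580 [0.6069 0.1636 0.01  ] ell [0.6136 0.1523 0.01  ] 38.3204460144043 45.60763931274414
white 0.8 [0.4286 0.2721] 0.94
blue 0.84 [0.465 0.136] 0.0
yellow 0.72 [ 0.456  -0.0145] 0.0
wrist yellow 0.01 0.64 [0.5566 0.2112] 0.13
wrist yellow 0.014 0.64 [0.5509 0.2157] 0.13
```

To row units: 15.6 cm / 100 = 0.156, 14 cm / 100 = 0.14.

Request:
play_rows --moves "0.002 0.002 0.04 0 1;0.002 0.002 0.075 0 1;0.002 0.002 0.11 0 1;0.002 0.002 0.14 0 1;0.002 0.002 0.156 0 1;0.002 0.002 0.156 0 1;0.002 0.002 0.156 0 0.35;0.002 0.002 0.156 0 0.35;0.002 0.002 0.156 0 0.35;0.002 0.002 0.156 0 0.35;0.002 0.002 0.156 0 0.35;0.002 0.002 0.156 0 0.35;0.002 0.002 0.156 0 0.35;0.002 0.002 0.156 0 0.35"

```text
t: 16.5
eef_pos: [0.4291, 0.2712, 0.0264]
tcp_rot: [[-0.004, 1.0, 0.001], [1.0, 0.004, 0.001], [0.001, 0.001, -1.0]]
wrist_force: [-1.9, -0.7, 10.2]
finger_gap: 0.0432
grip_force: 29.1
```

```bash
python3 - <<'E'
from h import *
im=vision.camera('scene'); cv2.imwrite('pics/s4.png',cv2.resize(im[120:300,180:480,::-1],None,fx=2.5,fy=2.5))
shift((.600,-.0245,.036))
E
```

```text
shift cm [-29.63  16.99  -0.97] yaw 0 now y-ang 0.2
```

View pics/s4.png

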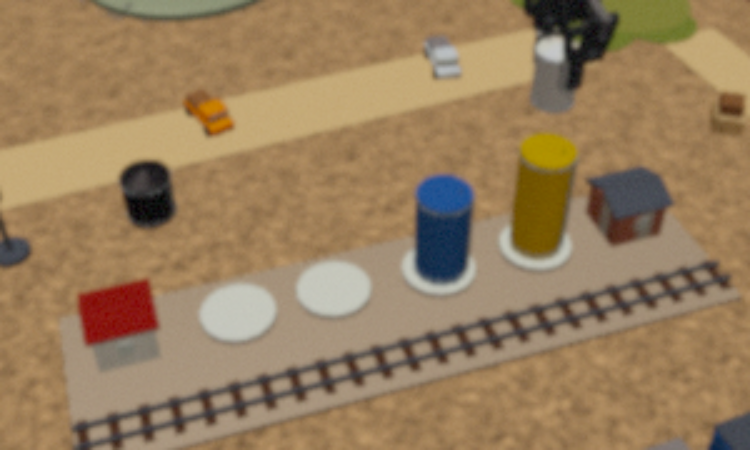

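To row units: -29.6 cm / 100 = -0.296, -26 cm / 100 = -0.26.

Request:
play_rows --moves "0 0 -0.04 0 0.35;0 0 -0.08 0 0.35;-0.02 0 -0.12 0 0.35;-0.06 0 -0.13 0 0.35;-0.1 0.02 -0.13 0 0.35;-0.14 0.04 -0.13 0 0.35;-0.18 0.06 -0.13 0 0.35;-0.22 0.09 -0.13 0 0.35;-0.26 0.12 -0.13 0 0.35;-0.296 0.15 -0.13 0 0.35;-0.296 0.17 -0.13 0 0.35;-0.296 0.17 -0.12 0 0.35;-0.296 0.17 -0.09 0 0.35;-0.296 0.17 -0.06 0 0.35;-0.296 0.17 -0.035 0 0.35;-0.296 0.17 -0.02 0 0.35;-0.296 0.17 -0.014 0 0.35;-0.296 0.17 -0.011 0 0.35;-0.296 0.17 -0.011 0 0.35"

```text
t: 18.45
eef_pos: [0.6, -0.0246, 0.0371]
tcp_rot: [[-0.004, 1.0, 0.001], [1.0, 0.004, 0.0], [0.0, 0.001, -1.0]]
wrist_force: [0.5, 0.1, -0.0]
finger_gap: 0.0429
grip_force: 31.3
```

```bash
python3 chk.py white .600 -.025 side,wrist
```

```text
side white 0.01 0.94 [ 0.5995 -0.029 ] 0.85
side white 0.014 0.94 [ 0.5984 -0.0242] 0.85
wrist white 0.01 0.76 [ 0.6002 -0.0243] 0.97
wrist white 0.014 0.76 [ 0.6   -0.022] 0.92
```

Request:
play_rows --moves "0 0 0.001 0 0.35;0 0 0.001 0 0.35;0 0 0.001 0 1;0 0 0.001 0 1;0 0 0.001 0 1;0 0 0.001 0 1;0 0 -0.03 0 1;0 0 -0.07 0 1;0 0 -0.11 0 1;0 0 -0.13 0 1;-0.03 -0.05 -0.13 0 1;-0.06 -0.09 -0.13 0 1;-0.09 -0.13 -0.13 0 1;-0.115 -0.156 -0.13 0 1;-0.115 -0.156 -0.13 0 1;-0.115 -0.156 -0.13 0 1"

```text
t: 20.25
eef_pos: [0.4439, -0.1406, 0.1666]
tcp_rot: [[-0.002, 1.0, 0.001], [1.0, 0.002, 0.0], [0.0, 0.001, -1.0]]
wrist_force: [1.1, 0.2, 0.5]
finger_gap: 0.0853
grip_force: 0.0
```

```bash
python3 wl.py w5;python3 chk.py white .60 -.024 wrist; 
```

```text
20.25 [ 0.44388149 -0.14063954  0.16663983] [-0.13  0.39  0.39  2.09 -0.23  0.7   0.41]
[[1.0, 0.001, 0.001, 0.444], [0.002, -0.946, -0.324, -0.056], [0.0, 0.324, -0.946, 0.309], [0.0, 0.0, 0.0, 1.0]]
pad 0.94 2531 [ 0.5951 -0.1022  0.01  ] ell [ 0.5951 -0.1021  0.01  ] 52.03293991088867 60.06106948852539
pad 0.62 1008 [ 0.5866 -0.0287  0.01  ] ell [ 0.6003 -0.025   0.01  ] 55.88330841064453 67.3079833984375
pad 0.41 4748 [ 0.6246 -0.0184  0.01  ] ell [ 0.6247 -0.0191  0.01  ] 59.3055534362793 102.06210327148438
black 0.7 [ 0.4442 -0.1399] 0.94
white 0.76 [0.437  0.2695] 0.0
wrist white 0.01 0.82 [ 0.5998 -0.0242] 0.95
wrist white 0.014 0.82 [ 0.5965 -0.025 ] 0.93
```

To row units: 15.6 cm / 100 = 0.156, 14 cm / 100 = 0.14.

Request:
play_rows --moves "0.001 0 0.04 0 1;0.001 0 0.075 0 1;0.001 0 0.11 0 1;0.001 0 0.14 0 1;0.001 0 0.156 0 1;0.001 0 0.156 0 1;0.001 0 0.156 0 0.35;0.001 0 0.156 0 0.35;0.001 0 0.156 0 0.35;0.001 0 0.156 0 0.35;0.001 0 0.156 0 0.35;0.001 0 0.156 0 0.35;0.001 0 0.156 0 0.35;0.001 0 0.156 0 0.35"

```text
t: 22.05
eef_pos: [0.4447, -0.1391, 0.0114]
tcp_rot: [[-0.004, 1.0, 0.002], [1.0, 0.004, -0.0], [-0.0, 0.002, -1.0]]
wrist_force: [-0.9, 1.1, 12.0]
finger_gap: 0.0429
grip_force: 29.0
```

```bash
python3 - <<'E'
from h import *
shift((.5955,-.102,arm.observe()['eef_pos'][2]+.0105))
E
```

```text
shift cm [ 3.66 15.1  -1.02] yaw 0 now y-ang 0.2
```

To row units: 15.1 cm / 100 = 0.151, -1.1 cm / 100 = -0.011.

Request:
play_rows --moves "0 0 -0.04 0 0.35;0 0 -0.08 0 0.35;0 0 -0.12 0 0.35;0.01 0.04 -0.13 0 0.35;0.02 0.08 -0.13 0 0.35;0.03 0.12 -0.13 0 0.35;0.037 0.151 -0.13 0 0.35;0.037 0.151 -0.13 0 0.35;0.037 0.151 -0.12 0 0.35;0.037 0.151 -0.09 0 0.35;0.037 0.151 -0.06 0 0.35;0.037 0.151 -0.035 0 0.35;0.037 0.151 -0.02 0 0.35;0.037 0.151 -0.014 0 0.35;0.037 0.151 -0.012 0 0.35;0.037 0.151 -0.011 0 0.35;0.037 0.151 -0.011 0 0.35"

```text
t: 23.75
eef_pos: [0.5953, -0.1017, 0.0221]
tcp_rot: [[-0.004, 1.0, 0.001], [1.0, 0.004, -0.0], [-0.0, 0.001, -1.0]]
wrist_force: [0.9, 0.8, -0.3]
finger_gap: 0.0431
grip_force: 31.7
```

```bash
python3 chk.py black .5955 -.102 side,wrist
```

```text
side black 0.01 0.59 [ 0.5953 -0.112 ] 0.71
side black 0.014 0.59 [ 0.5944 -0.1082] 0.71
wrist black 0.01 0.95 [ 0.5955 -0.1032] 0.97
wrist black 0.014 0.95 [ 0.5951 -0.1001] 0.92
```

Release, rise, and pull back to the view position.

To row units: -30 cm / 100 = -0.3, -28 cm / 100 = -0.28.

Request:
play_rows --moves "0 0 0.001 0 0.35;0 0 0.001 0 0.35;0 0 0.001 0 1;0 0 0.001 0 1;0 0 0.001 0 1;0 0 0.001 0 1;0 0 -0.03 0 1;0 0 -0.07 0 1;0 0 -0.11 0 1;0 0 -0.16 0 1;0 0 -0.2 0 1;0.03 -0.02 -0.24 0 1;0.07 -0.04 -0.28 0 1;0.11 -0.045 -0.3 0 1;0.11 -0.045 -0.3 0 1;0.11 -0.045 -0.3 0 1;0.11 -0.045 -0.3 0 1"

```text
t: 25.65
eef_pos: [0.5493, 0.0073, 0.3207]
tcp_rot: [[-0.003, 1.0, -0.001], [1.0, 0.003, -0.001], [-0.001, -0.001, -1.0]]
wrist_force: [0.2, 0.1, -0.1]
finger_gap: 0.0855
grip_force: 0.0
```

```bash
for a in "black .5955 -.102" "white .6 -.0245" "blue .611 .063" "yellow .615 .149"; do python3 chk.py $a wrist,scene|grep 0.01\ ; done; python3 - <<'E'
from h import *
a=vision.camera('wrist');b=vision.camera('scene')
cv2.imwrite('pics/f.png',np.hstack([a[0:300,200:600],cv2.resize(b[120:300,180:440],(400,300))])[...,::-1])
E
```

```text
wrist black 0.01 0.62 [ 0.5954 -0.1018] 0.91
scene black 0.01 0.77 [ 0.5958 -0.1039] 0.92
wrist white 0.01 0.7 [ 0.5999 -0.0232] 0.96
scene white 0.01 0.57 [ 0.6    -0.0243] 0.85
wrist blue 0.01 0.94 [0.6103 0.0639] 0.94
scene blue 0.01 0.7 [0.613  0.0625] 0.94
wrist yellow 0.01 0.67 [0.614  0.1492] 0.93
scene yellow 0.01 0.74 [0.6149 0.1476] 0.89
```

View pics/f.png

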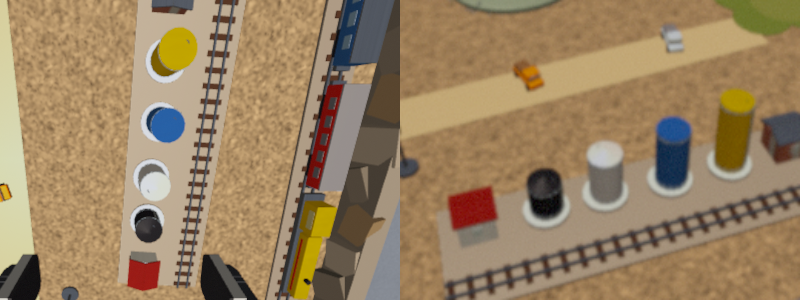

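Both views show black, white, blue and yellow standing centred on their pads, counted from the red-roofed house. The right half has them at (545,195), (605,180), (672,160) and (733,135). The signal is still standing.

```bash
python3 -c "
from station import arm
print(arm.finish_job())"
```

```text
the job is handed in; nothing more can be done
None
```

The job is handed in: the black, white, blue and yellow tanks stand upright on the foundations in that order from the pump house, each measured within about 3 mm of its foundation's centre, no tank tipped and the signal untouched; the station gave no verdict.

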